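Square a metal blank into the corner of a jeweller's jig

ROBOT

A 7-joint arm with a two-finger parallel gripper is mounted at the origin on the work surface. World frame = base frame: x ahead of the robot, y to its left, z up, the work surface at z = 0. Lengths are in m, angles in rad, forces in N, time in s.
With the tool pointing down it reaches from about 0.4 to 0.875 m from the base axis. Payload 19.3 kg.
Tool frame: the origin (TCP) lies midway between the tips of the shut fingers; the grasp point (between the pads) lies 19 mm behind it; z points along the fingers, y is the line along which they close (so a half turn about z gives the same grasp; the last joint's range is limited). The gripper opens to 85 mm and grips with 20 to 120 N. Pads are 22 mm wide; open, the fingers measure 114 mm over their backs; the gripper's body (76 mm by 85 mm) begins 54 mm behind the grasp point. The pads swing forward as they close: fully open they stand 13 mm farther back than shut.
Start: joints at [1.102, 0.521, -0.036, 1.599, 0.021, 1.021, -0.113], TCP at [0.243, -0.576, 0.231] pointing down, gripper open.
Joint ranges: [-2.91, 2.91], [-0.3, 2.13], [-1.5, 1.42], [0.17, 2.43], [-1.26, 4.41], [0.16, 1.93], [-2.52, 2.52]. Speed limits (rad/s): [1.89, 1.89, 2.39, 2.39, 3.01, 3.01, 3.01].

INTERFACE

Orientations are given as [roll, pitch, yaw] about the fixed x, y, z axes, in that order (R = Rz(yaw) Ry(pitch) Rx(roll)).
In Python, from workcell import bot, viewer, monitor gives the robot as it stands (bot), with the cameras (viewer) and the readings (monitor).
- The arm moves only by the tool nudge_tcp, called after "Call:" as name(argument=value, ...) on one line, values as JSON. Schema: {"type":"object","properties":{"segments":{"type":"array","items":{"type":"array","prefixItems":[{"type":"number"},{"type":"array","items":{"type":"number"},"minItems":3,"maxItems":3},{"type":"array","items":{"type":"number"},"minItems":3,"maxItems":3}],"minItems":3,"maxItems":3},"minItems":1,"maxItems":5},"clamp_n":{"type":"number"},"only":{"type":"string"},"quiet":{"type":"boolean"},"lines":{"type":"string"}},"required":["segments"],"additionalProperties":false}. segments is a list of rows, 1 to 5 of them, each written [opening, [dx, dy, dz], [rx, ry, rz]]: the finger opening in m, then dx, dy, dz in fractions of the full range, 1 being 0.75 m, then a rotation vector rx, ry, rz in shares of 45 degrees (1.0 is 45 degrees); each row is the pose to reach, as a shift and turn from the pose commanded when the call began, along the tool's axes at that moment; what a row does not reach only later rows make up. A row lasts 1/8 s, in which the tool goes at most 0.0625 m and 0.188 rad, less where a joint would pass 70% of its speed; a pose out of reach is approached as far as the arm can. The fingers move at their own pace and stop on an object; clamp_n is the grip in N (left out, the last holds). Time passes only in rows, so rows that do not move let the fingers close. The tool returns the time, the measured TCP pose, the force, the opening and the grip force at its end. only (a regular expression) keeps the lines of the reply that match it, lines (a string "A,B") keeps lines A to B, and quiet returns only ok. Shift and turn numbers lie between -1 and 1, and a call with a number outside is refused. Input that does not fit is refused with a message, and nothing moves.
- monitor.observe(): the state, without advancing time (a new reading comes with each control period).
- viewer.grab_frame(name): name is "scene" or "side" or "wrist"; returns the picture (384x512x3 uint8, blue, green, red); there is no depth.
- viewer.calibration(name): a dict with "vfov" (degrees; the focal length in pixels is half the picture's height over the tangent of half this angle, whatever the lens; pixels are square), "cx", "cy" (the principal point, pixels), "eye" and "attitude" of the camera in the world. Camera axes: x right, y down, z forward; pixel columns grow to the right and rows downward; lengths in m; the calibration is good to about 2 mm. The wrist camera is an equidistant fisheye: a pixel r from the principal point sees the ray r / f radians off the axis. A picture is of the moment at which its call begins: read the wrist's pose just before it. calibration takes no time and is no camera call; for the wrist camera it gives the pose at the moment of the call.
- bot.job_done(): hands the job in; it is judged then, once.
The state is a dict: "clock": time; "qpos": joint angles; "qd": joint speeds; "joint_efforts": joint torques, N m; "position": TCP position; "tool_rot": TCP orientation; "force": force on the tool from outside, world axes, zero at the start; "moment": the same for the moment, N m; "grip_width": finger opening in m; "finger_force": force on a finger pad.
Only numpy, scipy, OpenCV 4.12 (cv2) and the standard library are available. Lean on these libraries where they do the work, as an engineer would, in place of code of your own. Each camera call takes 0.05 s, during which the arm holds its last target. There are 200 camera calls.

TASK

Take the yellow-handled pusher out of its wooden stand and, touching the gold-coloured blank with nothing but the pusher, nudge its long edge flush against the jig's silver fence and press it home there for a moment, then slide it along that fence until its short edge is pressed home against the blue fence too, so that it sits right in the square corner. Feel for each fence: press it home with about 6 N, and never push the blank with more than 8 N. Then put the pusher back upright in the hole of its stand and let go of it, leaving the jar, the tin and the pliers alone.

Things in the scene. Friction and masses are not known exactly. Their poses are not given: they have to be found in the camera images.
- jig: Fixed squaring jig: dark steel block 160 (its x) by 140 (its y) by 12 mm high, carrying two raised fences: a silver one along its +y edge and a blue one along its +x edge. The other two sides are open. Origin: centre of the underside, on the bench; z up. Its yaw is within 0.6 rad of zero.
- long_fence: The jig's silver aluminium fence: 144 mm long (along jig x), 10 mm thick, rising 12 mm above the block's top. Its inner face, towards jig -y, is at jig y = +60 mm. Origin: centre of its underside, at (-8, 65, 12) mm in the jig's frame, same axes. Rigid.
- end_fence: The jig's blue fence: 124 mm long (along jig y), 10 mm thick, rising 12 mm above the block's top. Its inner face, towards jig -x, is at jig x = +70 mm. Origin: centre of its underside, at (75, -8, 12) mm in the jig's frame, same axes. Rigid.
- jig_corner (a point): Point on the jig block's top where the inner faces of the two fences would meet: at (70, 60, 12) mm in the jig's frame, same axes. The fences stop 6 mm short of the block's outer corner, leaving a small open notch there.
- blank: Loose gold-anodised aluminium plate, 70 (its x) by 50 (its y) by 8 mm thick, about 78 g, flat on the block, 10 to 55 mm short of each fence and turned up to 0.3 rad from square. It slides at 1 N or less and turns easily when pushed off centre. Origin: centre of its underside; z up. Seated, it is at (35, 35, 12) mm in the jig's frame, +y edge on the silver, +x edge on the blue fence.
- blank_corner (a point): The blank's lower corner at (35, 25, 0) mm in its own frame: the one that goes into the jig's corner.
- pusher: Pusher standing upright in the stand, 88 mm tall, 60 g. From its foot up: black rod of 16 mm diameter to 24 mm, steel ferrule of 19 mm diameter to 34 mm, yellow square handle 18 by 18 mm to 88 mm. Rigid: no spring in it. Origin: centre of the foot's underside; z up along it; the handle's flats face its x and y.
- pusher_grip (a point): Point on the pusher's axis 62 mm above its foot, the place to grip the handle.
- stand: Fixed stand: dark wooden block 70 by 70 by 30 mm high with one round upright hole of 24 mm diameter in the middle of its top, 22 mm deep (floor 8 mm, mouth 30 mm above the bench). Origin: centre of the underside; z up. The pusher's foot stands on the hole's floor.
- jar: Bystander: white jar with a red cap, 48 mm diameter, 60 mm tall. Origin: centre of its underside.
- tin: Bystander: low round blue tin with a light metal lid, 70 mm diameter, 30 mm tall. Origin: centre of its underside.
- pliers: Bystander: pliers with red grips lying flat, about 140 mm long (along its x), 60 mm wide, 12 mm high. Origin: by the pivot, on the underside.

How it is judged:
By the outcome, as a careful person would: the job done as asked, in the order asked, and still so for the second after the job is handed in, with the robot touching nothing.
It also fails if it takes over 72 s, if anything falls off the work surface, if the arm or the gripper's body presses on something with over 40 N, if the wrist force passes 120 N, or if a joint passes its speed limit or range.

## Working session

There is one attempt and no reset: what is moved stays moved. The work goes in short steps, Python scripts to look and compute and a tool call to move; the robot and the scene stay as the last step left them, time stands still between calls to the robot, and variables do not carry over. Pictures are saved under pics/ and viewed, at most 15 in all, crops included, and the job is handed in when it is done.

```bash
ls; mkdir -p pics; python3 - <<'E'
from workcell import bot, viewer, monitor
import cv2
o=monitor.observe(); print(o)
for n in("scene","side","wrist"):
    c=viewer.calibration(n); print(n,c); cv2.imwrite(f"pics/{n}0.png",viewer.grab_frame(n))
a=cv2.imread("pics/scene0.png");
cv2.imwrite("pics/scene0b.png",cv2.resize(a,(800,600),interpolation=cv2.INTER_CUBIC))
a=cv2.imread("pics/side0.png");
cv2.imwrite("pics/side0b.png",cv2.resize(a,(800,600),interpolation=cv2.INTER_CUBIC))
E
```

```text
pics
workcell.py
{'clock': 0.0, 'qpos': array([ 1.10178417,  0.52198202, -0.03628071,  1.60002082,  0.02122768,
        1.02111162, -0.11279589]), 'qd': array([ 0.00140716,  0.00230046, -0.00162188,  0.00104247, -0.00071922,
        0.00037239,  0.00053126]), 'joint_efforts': array([ 3.87241471e-04, -9.27129936e+01,  1.97998300e+00, -3.69930625e+01,
        1.77989923e-02,  8.24909192e-03, -5.30180409e-05]), 'position': array([ 0.24250034, -0.57566065,  0.23074162]), 'tool_rot': array([-3.14046314e+00,  1.29030413e-04,  3.98780589e-01]), 'force': array([ 0.66174916,  0.47218986, -0.12082802]), 'moment': array([-0.00750345, -0.01346971, -0.03850587]), 'finger_force': 0.0, 'grip_width': 0.08546224926308846}
scene {'vfov': 49.50373187642987, 'cx': 248.691010154143, 'cy': 190.91671978421428, 'eye': array([ 1.1973475 , -0.58351718,  0.63444357]), 'attitude': array([-2.16903414,  0.00687044,  0.76196726])}
side {'vfov': 56.83250074305355, 'cx': 261.4759949262156, 'cy': 190.3213183894878, 'eye': array([ 0.4139824 , -0.70564163,  0.71977263]), 'attitude': array([-2.2864181 , -0.00440042, -0.2681953 ])}
wrist {'vfov': 65.70646984690485, 'cx': 254.7818779246207, 'cy': 189.67578718732355, 'eye': array([ 0.31578045, -0.54386954,  0.37339535]), 'attitude': array([ 2.82311240e+00,  6.76813833e-04, -1.17350149e+00])}
```

View pics/scene0b.png

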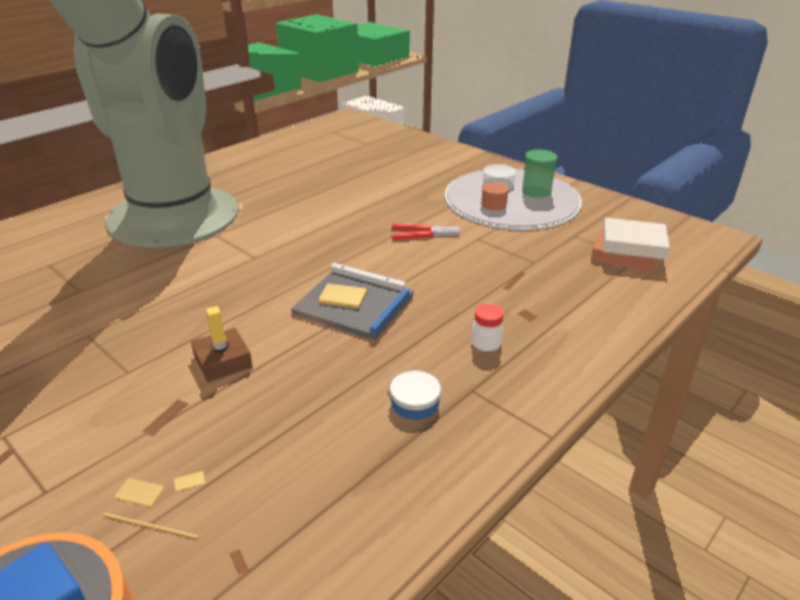

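View pics/side0b.png

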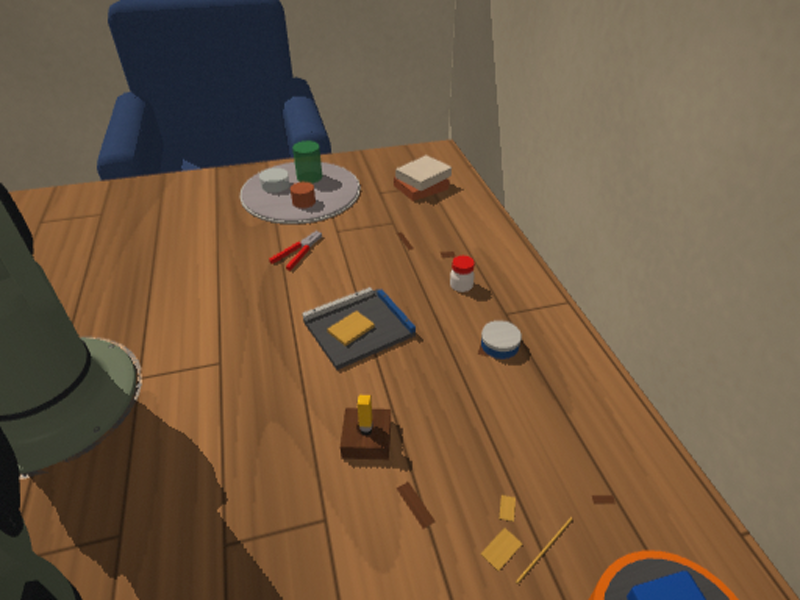

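Both views show the stand with the pusher (side ≈(367,432)), the jig (side corners ≈(305,318),(378,291),(414,332),(340,367)), and the blank (side ≈(352,328)). The tin, jar and pliers sit clear to the right and behind. Next I'll get rough positions.

```bash
cat > h.py <<'E'
import numpy as np, cv2
from scipy.spatial.transform import Rotation as Ro
def cam(c):
    f=192/np.tan(np.radians(c["vfov"])/2); return f,Ro.from_euler('xyz',c["attitude"]).as_matrix()
def ray(c,u,v,fish=False):
    f,R=cam(c); x,y=(u-c["cx"])/f,(v-c["cy"])/f
    if fish:
        r=np.hypot(x,y)+1e-12; d=np.array([x/r*np.sin(r),y/r*np.sin(r),np.cos(r)])
    else: d=np.array([x,y,1])
    return R@d
def hit(c,u,v,z,fish=False):
    d=ray(c,u,v,fish); return c["eye"]+d*(z-c["eye"][2])/d[2]
def proj(c,P,fish=False):
    f,R=cam(c); p=(np.atleast_2d(P)-c["eye"])@R
    if fish:
        s=np.hypot(p[:,0],p[:,1])+1e-12; t=np.arctan2(s,p[:,2]); q=p[:,:2]/s[:,None]*t[:,None]
    else: q=p[:,:2]/p[:,2:]
    return q*f+[c["cx"],c["cy"]]
E
python3 - <<'E'
from workcell import bot, viewer, monitor
from h import *
for n,L in (("side",[("jl",305,318,.012),("jb",378,291,.024),("jr",414,332,.024),("jf",340,363,.012),("blank",352,328,.02),("ptop",365,397,.088),("standtop",367,425,.03),("jar",462,264,.06),("tin",501,333,.03),("pl",295,250,.006)]),("scene",[("jl",294,307,.012),("jb",333,268,.024),("jr",411,292,.024),("jf",375,334,.012),("blank",342,296,.02),("ptop",214,310,.088),("tin",415,386,.03),("jar",489,314,.06)])):
    c=viewer.calibration(n)
    for k,u,v,z in L: print(n,k,hit(c,u*.64,v*.64,z)[:2].round(4))
o=monitor.observe();R=Ro.from_euler('xyz',o["tool_rot"]).as_matrix();print(R.round(3))
w=viewer.calibration("wrist");print((R.T@(w["eye"]-o["position"])).round(4),(R.T@cam(w)[1]).round(3))
E
```

```text
side jl [0.4309 0.0723]
side jb [0.5768 0.0988]
side jr [ 0.6134 -0.0281]
side jf [ 0.4741 -0.056 ]
side blank [0.5092 0.0149]
side ptop [ 0.4908 -0.2   ]
side standtop [ 0.4898 -0.2063]
side jar [0.7448 0.0939]
side tin [ 0.7595 -0.0764]
side pl [0.4379 0.3007]
scene jl [ 0.4663 -0.0522]
scene jb [0.4368 0.0633]
scene jr [0.5906 0.1012]
scene jf [ 0.617  -0.0124]
scene blank [0.5097 0.0172]
scene ptop [ 0.4761 -0.2017]
scene tin [ 0.7566 -0.075 ]
scene jar [0.7525 0.0968]
[[ 0.922  0.388 -0.   ]
 [ 0.388 -0.922  0.001]
 [-0.    -0.001 -1.   ]]
[ 0.0799 -0.0011 -0.1426] [[-0.001 -0.95  -0.313]
 [ 1.    -0.001 -0.   ]
 [-0.    -0.313  0.95 ]]
```

Units first: shifts go in shares of 0.75 m and turns go in shares of 45 degrees. So 0.2 m is 0.2667, -0.185 m is -0.2467.

Call:
nudge_tcp(segments=[[0.085, [0.2667, -0.2467, 0], [0, 0, 0]], [0.085, [0.2667, -0.2467, 0], [0, 0, 0]], [0.085, [0.2667, -0.2467, 0], [0, 0, 0]], [0.085, [0.2667, -0.2467, 0], [0, 0, 0]], [0.085, [0.2667, -0.2467, 0], [0, 0, 0]]])

```text
clock: 0.78
position: [0.3565, -0.3247, 0.2314]
tool_rot: [-3.141, -0.001, 0.402]
force: [-0.7, -1.4, 0.7]
grip_width: 0.0851
finger_force: 0.0
```

Call:
nudge_tcp(segments=[[0.085, [0.2067, -0.1907, 0], [0, 0, 0]], [0.085, [0.2067, -0.1907, 0], [0, 0, 0]], [0.085, [0.2067, -0.1907, 0], [0, 0, 0]], [0.085, [0.2067, -0.1907, 0], [0, 0, 0]], [0.085, [0.2067, -0.1907, 0], [0, 0, 0]]])

```text
clock: 1.4
position: [0.443, -0.1342, 0.2312]
tool_rot: [-3.141, -0.0, 0.402]
force: [-0.2, 0.8, -0.4]
grip_width: 0.0847
finger_force: 0.0
```

```bash
python3 - <<'E'
from workcell import bot, viewer, monitor
import cv2,pickle
o=monitor.observe(); c=viewer.calibration("wrist"); a=viewer.grab_frame("wrist")
pickle.dump((o,c,a),open("w1.pkl","wb")); cv2.imwrite("pics/w1.png",cv2.resize(a,(800,600),interpolation=cv2.INTER_CUBIC)); print(o["position"],o["tool_rot"],o["qd"].round(3))
E
```

```text
[ 0.44301809 -0.13417087  0.23123166] [-3.14122997e+00 -2.03408747e-04  4.02047714e-01] [ 0.042 -0.004  0.034  0.007  0.003  0.002  0.033]
```

View pics/w1.png

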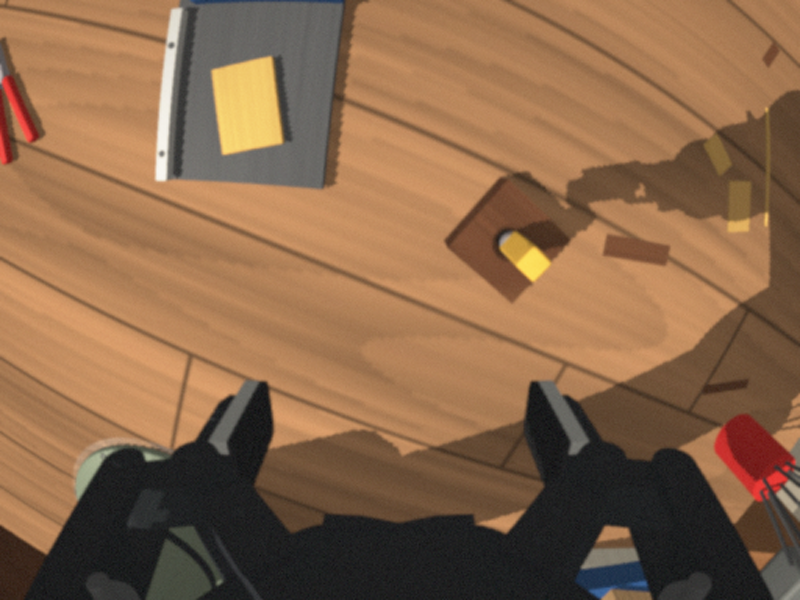

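```bash
cat >> h.py <<'E'
from scipy.optimize import minimize
def box(x,y,yaw,lx,ly,z0,z1,ox=0,oy=0):
    c,s=np.cos(yaw),np.sin(yaw); P=[]
    for a in(-.5,.5):
        for b in(-.5,.5):
            X,Y=ox+a*lx,oy+b*ly
            for z in(z0,z1): P.append((x+c*X-s*Y,y+s*X+c*Y,z))
    return np.array(P)
def hullmask(uv,k,shape):
    m=np.zeros((shape[0]*k,shape[1]*k),np.uint8)
    h=cv2.convexHull(((uv+.5)*k-.5).astype(np.float32))
    cv2.fillConvexPoly(m,np.round(h*16).astype(np.int32),1,shift=4); return m
def fit(c,mask,roi,mk,x0,fish=True,k=4):
    u0,v0,u1,v1=roi; M=cv2.resize(mask[v0:v1,u0:u1].astype(np.uint8),None,fx=k,fy=k,interpolation=cv2.INTER_NEAREST)
    def cost(p):
        m=hullmask(proj(c,mk(p),fish)-[u0,v0],k,(v1-v0,u1-u0)); return 1-(m&M).sum()/max(1,(m|M).sum())
    best=None
    for dy in(-.25,0,.25):
        s=np.array([x0+np.r_[0,0,dy]]+[x0+np.r_[0,0,dy]+d for d in np.diag([.006,.006,.1])])
        r=minimize(cost,s[0],method='Nelder-Mead',options=dict(initial_simplex=s,xatol=1e-5,fatol=1e-5))
        if best is None or r.fun<best.fun: best=r
    return best.x.round(4),round(best.fun,4)
def yellow(a):
    h=cv2.cvtColor(a,cv2.COLOR_BGR2HSV); return h
E
python3 - <<'E'
import pickle; from h import *
o,c,a=pickle.load(open("w1.pkl","rb"))
h=cv2.cvtColor(a,cv2.COLOR_BGR2HSV)
for n,u,v in(("blank",250,100),("hand",533,265),("hside",518,250),("wood",600,150),("stand",490,250),("block",300,50),("silver",172,90),("ferr",505,238)):
    print(n,h[int(v*.64),int(u*.64)])
for P in(hit(c,512*.64,176*.64,.03,1),hit(c,446*.64,242*.64,.03,1),hit(c,513*.64,302*.64,.03,1)):print(P.round(4))
E
```

```text
blank [ 21 141 243]
hand [ 25 164 251]
hside [ 20 173 203]
wood [ 14 129 178]
stand [ 10 147 120]
block [ 10  15 104]
silver [ 21  21 158]
ferr [ 12  44 170]
[ 0.5322 -0.1877  0.03  ]
[ 0.4657 -0.1627  0.03  ]
[ 0.4432 -0.2326  0.03  ]
```

```bash
python3 - <<'E'
import pickle; from h import *
o,c,a=pickle.load(open("w1.pkl","rb"))
h=cv2.cvtColor(a,cv2.COLOR_BGR2HSV).astype(int)
H,S,V=h[...,0],h[...,1],h[...,2]
m=(H>=18)&(H<=32)&(S>110)&(V>150)
print(fit(c,m,(300,130,370,195),lambda p:box(*p,.018,.018,.042,.096),np.array([.485,-.205,.4])))
print("blank",fit(c,m&(V>190),(110,20,205,115),lambda p:box(*p,.07,.05,.012,.020),np.array([.509,.016,.2])))
st=(V<160)&(S>60)&(H<18)
print("stand hole via", [hit(c,u*.64,v*.64,.03,1).round(4)[:2] for u,v in((446,242),(513,302))])
d=((S<70)&(V<190))|m
d=d&True
for r in(proj(c,box(.527,.024,.24,.16,.14,0,.012),1),):print((r/.64).round(0).tolist())
# corner-based jig: image points in 800 scale -> known jig points
pts=[(158,180,-.08,.07,.024),(324,187,-.08,-.07,.012),(188,5,.064,.07,.024)]
W=np.array([hit(c,u*.64,v*.64,z,1)[:2] for u,v,_,_,z in pts]);print(W.round(4))
print(np.arctan2(*(W[0]-W[1])[::-1])-np.pi/2,np.linalg.norm(W[0]-W[1]))
E
```

```text
(array([ 0.4852, -0.2086, -0.2645]), np.float64(0.0824))
blank (array([0.5053, 0.023 , 0.5206]), np.float64(0.0471))
stand hole via [array([ 0.4657, -0.1627]), array([ 0.4432, -0.2326])]
[[329.0, 188.0], [327.0, 189.0], [173.0, 170.0], [167.0, 171.0], [360.0, -3.0], [359.0, -8.0], [199.0, -10.0], [194.0, -14.0]]
[[ 0.4256  0.0728]
 [ 0.4665 -0.0602]
 [ 0.5691  0.1015]]
0.2982583606180087 0.13912700978736292
```

In the tool's units: 0.085 m is 0.1133, 0.07 m is 0.0933, 0.667 rad is 0.8493.

Call:
nudge_tcp(segments=[[0.085, [0.012, 0.1133, 0.0933], [0, 0, 0.8493]], [0.085, [0.012, 0.1133, 0.0933], [0, 0, 0.8493]], [0.085, [0.012, 0.1133, 0.0933], [0, 0, 0.8493]], [0.085, [0.012, 0.1133, 0.0933], [0, 0, 0.8493]], [0.085, [0.012, 0.1133, 0.0933], [0, 0, 0.8493]]])

```text
clock: 2.08
position: [0.4832, -0.2117, 0.1612]
tool_rot: [3.141, 0.0, -0.269]
force: [0.7, 0.1, 0.3]
grip_width: 0.0848
finger_force: 0.0
```

```bash
cat > look.py <<'E'
import sys,pickle; from workcell import bot, viewer, monitor; import cv2
n=sys.argv[1]; o=monitor.observe(); c=viewer.calibration("wrist"); a=viewer.grab_frame("wrist")
pickle.dump((o,c,a),open(n+".pkl","wb")); cv2.imwrite("pics/"+n+".png",cv2.resize(a,(800,600),interpolation=cv2.INTER_CUBIC)); print(o["position"],o["tool_rot"],abs(o["qd"]).max())
E
python3 look.py w2
```

```text
[ 0.48317436 -0.21170516  0.16115877] [ 3.14106549e+00  4.33813048e-04 -2.68984563e-01] 0.05344895164749222
```

View pics/w2.png

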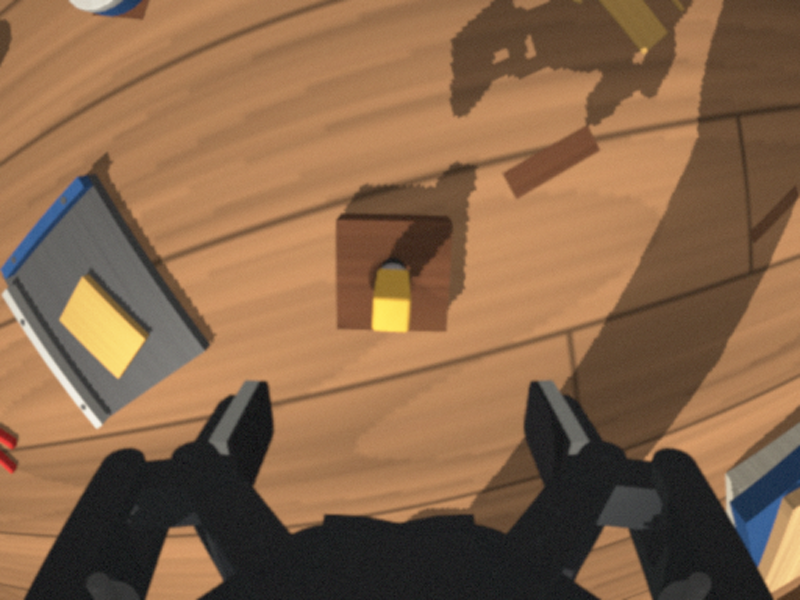

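The handle is square to the tool, with its top at ≈(391,315). The stand top spans ≈(337..448, 220..330), and the whole jig with the blank shows at left. I'll fit all of them.

```bash
python3 - <<'E'
import pickle; from h import *
o,c,a=pickle.load(open("w2.pkl","rb"))
h=cv2.cvtColor(a,cv2.COLOR_BGR2HSV).astype(int)
H,S,V=h[...,0],h[...,1],h[...,2]
m=(H>=18)&(H<=32)&(S>110)&(V>150)
p,e=fit(c,m,(215,150,285,225),lambda p:box(*p,.018,.018,.042,.096),np.array([.485,-.2086,-.26]));print(p,e)
R=Ro.from_euler('xyz',o["tool_rot"]).as_matrix()
print("tool delta to grip",R.T@(np.r_[p[:2],.070]-o["position"]))
print("blank",fit(c,m&(V>190),(30,165,105,250),lambda p:box(*p,.07,.05,.012,.020),np.array([.509,.016,.3])))
W=np.array([hit(c,u*.64,v*.64,.03,1)[:2] for u,v in((337,329),(447,331))]);print("stand",W.round(4),"top ctr est")
n=W[1]-W[0];n/=np.linalg.norm(n);q=np.array([-n[1],n[0]]);print(W.mean(0)+.035*q,np.linalg.norm(W[1]-W[0]),np.arctan2(n[1],n[0]))
# jig: dark block+fences
d=((S<80)&(V<225))|(m&(V>190))|((H>95)&(H<125)&(S>100))
d=d.astype(np.uint8); d[:,140:]=0; d[:100]=0
nn,l,s,_=cv2.connectedComponentsWithStats(cv2.morphologyEx(d,cv2.MORPH_CLOSE,np.ones((5,5))))
i=1+np.argmax(s[1:,4]);print(s[i]); J=l==i
cv2.imwrite("pics/J.png",(J*255).astype(np.uint8))
def jig(p): return np.vstack([box(*p,.16,.14,0,.012),box(*p,.144,.01,.012,.024,-.008,.065),box(*p,.01,.124,.012,.024,.075,-.008)])
x=s[i];pp,e=fit(c,J,(0,100,150,290),jig,np.array([.527,.024,.26]));print("jig",pp,e)
b=a.copy();cv2.polylines(b,[cv2.convexHull(np.round(proj(c,jig(pp),1)).astype(np.int32))],1,(0,0,255))
b=np.hstack([b[90:290,:160],cv2.cvtColor((J*255).astype(np.uint8),cv2.COLOR_GRAY2BGR)[90:290,:160]])
cv2.imwrite("pics/chk.png",cv2.resize(b,None,fx=2.5,fy=2.5))
E
```

```text
[ 0.4861 -0.2081 -0.3231] 0.4077
tool delta to grip [ 0.0019019  -0.00430107  0.0911557 ]
blank (array([0.5039, 0.0273, 0.5174]), np.float64(0.1032))
stand [[ 0.462  -0.1648]
 [ 0.4419 -0.2323]] top ctr est
[ 0.48550723 -0.20852419] 0.07039952688119393 -1.8605496617691117
[    0   112   134   162 11795]
jig [0.5224 0.0348 0.2795] 0.0197
```

View pics/chk.png

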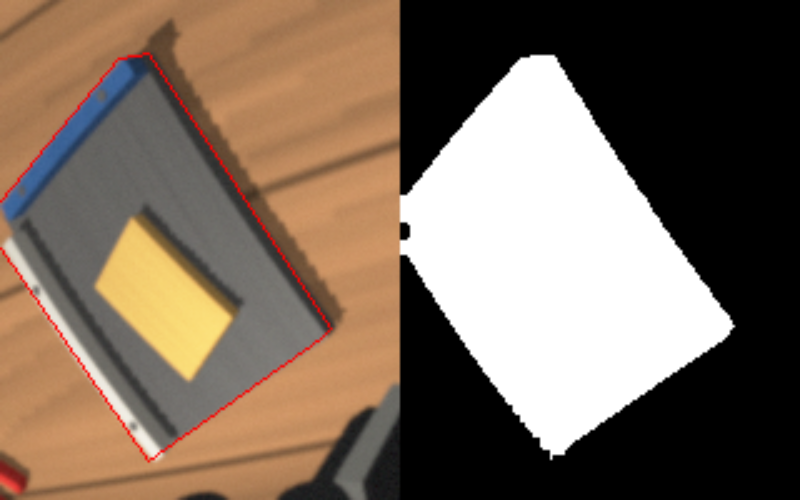

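The red outline hugs the jig, so that fit is good. The handle and stand fits agree at (0.4857,-0.2084). I'll descend and grip.

In the tool's units: 0.11 m is 0.1467, -0.004 m is -0.0053, 0.013 rad is 0.0166.

Call:
nudge_tcp(segments=[[0.085, [0.0021, -0.0053, 0.0533], [0, 0, 0.0166]], [0.085, [0.0021, -0.0053, 0.1067], [0, 0, 0.0166]], [0.085, [0.0021, -0.0053, 0.1467], [0, 0, 0.0166]], [0.085, [0.0021, -0.0053, 0.1467], [0, 0, 0.0166]], [0.04, [0.0021, -0.0053, 0.1467], [0, 0, 0.0166]]], clamp_n=40)

```text
clock: 2.75
position: [0.4867, -0.2077, 0.0524]
tool_rot: [3.142, -0.001, -0.281]
force: [0.4, 0.4, 0.5]
grip_width: 0.0693
finger_force: 0.0
```

Call:
nudge_tcp(segments=[[0.015, [0, 0, 0], [0, 0, 0]], [0.01, [0, 0, 0], [0, 0, 0]], [0.01, [0, 0, 0], [0, 0, 0]], [0.01, [0, 0, 0], [0, 0, 0]]], clamp_n=40)

```text
clock: 3.25
position: [0.4867, -0.2074, 0.0518]
tool_rot: [3.142, -0.001, -0.281]
force: [-0.5, 0.7, 7.6]
grip_width: 0.0174
finger_force: 43.9
```

```bash
python3 -c "
from workcell import bot, viewer, monitor;print(monitor.observe())"
```

```text
{'clock': 3.25, 'qpos': array([ 0.31271536,  0.64025594, -0.02989393,  1.98042688,  0.03598841,
        0.520595  , -1.59450446]), 'qd': array([ 0.00220191,  0.00146681,  0.00161731,  0.00077669, -0.00022186,
        0.00192783, -0.00014539]), 'joint_efforts': array([-4.56691417e-02, -8.44947267e+01,  2.42776483e+00, -2.04860938e+01,
        7.10134700e-03, -2.93259574e-01,  3.83006700e-03]), 'position': array([ 0.48669014, -0.20739056,  0.05176394]), 'tool_rot': array([ 3.14154593e+00, -8.07912345e-04, -2.81238024e-01]), 'force': array([-0.46010144,  0.67003083,  7.60957399]), 'moment': array([ 0.02917446,  0.23157795, -0.00194643]), 'finger_force': 43.87148380279541, 'grip_width': 0.017394032226494337}
```

In the tool's units: -0.08 m is -0.1067, -0.07 m is -0.0933.

Call:
nudge_tcp(segments=[[0.01, [0, 0, -0.08], [0, 0, 0]], [0.01, [0, 0, -0.0933], [0, 0, 0]], [0.01, [0, 0, -0.1067], [0, 0, 0]], [0.01, [0, 0, -0.1067], [0, 0, 0]]], clamp_n=60)

```text
clock: 3.75
position: [0.4863, -0.2072, 0.1312]
tool_rot: [-3.142, 0.0, -0.281]
force: [0.3, -0.8, -0.2]
grip_width: 0.0172
finger_force: 58.6
```

Call:
nudge_tcp(segments=[[0.01, [-0.168, -0.2453, 0], [0, 0, -0.713]], [0.01, [-0.168, -0.2453, 0], [0, 0, -0.713]], [0.01, [-0.168, -0.2453, 0], [0, 0, -0.713]], [0.01, [-0.168, -0.2453, 0], [0, 0, -0.713]], [0.01, [-0.168, -0.2453, 0], [0, 0, -0.713]]])

```text
clock: 4.38
position: [0.4153, 0.0066, 0.1306]
tool_rot: [-3.141, 0.001, 0.283]
force: [1.6, -0.2, -0.1]
grip_width: 0.0173
finger_force: 58.8
```

Call:
nudge_tcp(segments=[[0.01, [0, 0, 0], [0, 0, 0]]])

```text
clock: 4.5
position: [0.4163, 0.004, 0.1308]
tool_rot: [-3.142, 0.001, 0.279]
force: [0.4, 0.0, -1.2]
grip_width: 0.0174
finger_force: 58.8
```

```bash
python3 look.py w3;python3 -c "
from workcell import bot, viewer, monitor;o=monitor.observe();print(o['force'],o['moment'],o['qpos'],o['finger_force'])"
```

```text
[0.41631149 0.00403306 0.13078484] [-3.14151169e+00  9.11773619e-04  2.78561960e-01] 0.01735100183801464
[-0.14445225  0.35152563  0.32390086] [-0.08020502 -0.00961199 -0.01933004] [ 0.0193913   0.3689454  -0.20903968  2.20846256  0.13779641  0.5767218
 -1.58490514] 58.756672739982605
```

View pics/w3.png

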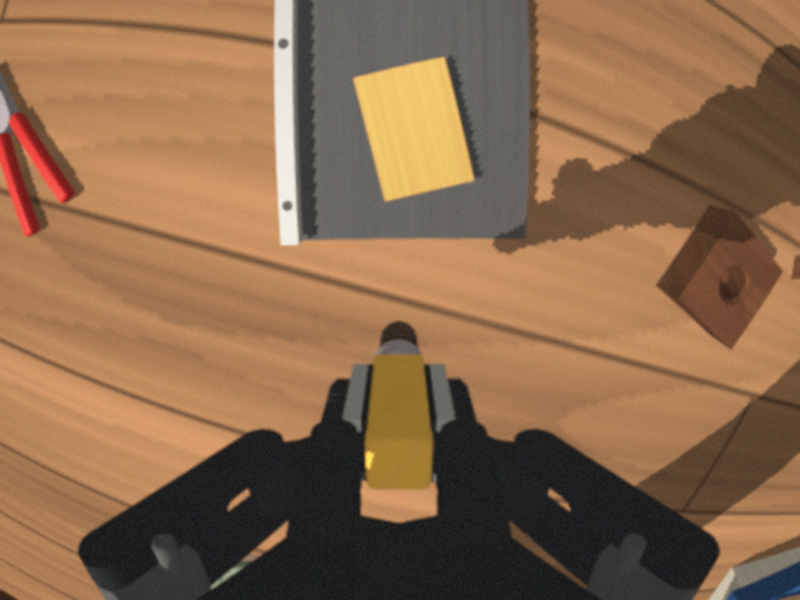

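The pusher hangs upright in the gripper (foot ≈(398,332)). The blank is at ≈(414,128), turned anticlockwise in the picture's jig view. The silver fence is at left (x≈287), and the block's open edges are at row 238 and column 528.

```bash
python3 - <<'E'
import pickle; from h import *
o,c,a=pickle.load(open("w3.pkl","rb"))
h=cv2.cvtColor(a,cv2.COLOR_BGR2HSV).astype(int)
H,S,V=h[...,0],h[...,1],h[...,2]
m=(H>=15)&(H<=32)&(S>100)&(V>150)
pb,e=fit(c,m,(215,25,315,140),lambda p:box(*p,.07,.05,.012,.020),np.array([.505,.025,.5]));print("blank",pb,e)
d=((S<80)&(V<245)).astype(np.uint8); d[165:]=0; d[:,:160]=0; d[:,360:]=0
d[25:140,215:315]|=m[25:140,215:315].astype(np.uint8)
d=cv2.morphologyEx(d,cv2.MORPH_CLOSE,np.ones((5,5)))
n,l,s,_=cv2.connectedComponentsWithStats(d);i=1+np.argmax(s[1:,4]);print(s[i]);J=l==i
def jig(p): return np.vstack([box(*p,.16,.14,0,.012),box(*p,.144,.01,.012,.024,-.008,.065),box(*p,.01,.124,.012,.024,.075,-.008)])
pj,e=fit(c,J,(160,0,360,165),jig,np.array([.5224,.0348,.28]));print("jig",pj,e)
Rz=lambda t:np.array([[np.cos(t),-np.sin(t)],[np.sin(t),np.cos(t)]])
B=(pb[:2]-pj[:2])@Rz(pj[2]);dth=pb[2]-pj[2]
print("blank in jig",B,dth); C=np.array([[35,25],[-35,25],[-35,-25],[35,-25]])/1e3
print(((Rz(dth)@C.T).T+B).round(4))
# pusher axis at foot: rod visible tip
f=hit(c,398*.64,336*.64,o["position"][2]-.0438+.01,1);print("foot approx",f, "tcp",o["position"])
R=Ro.from_euler('xyz',o["tool_rot"]).as_matrix()
t=(o["position"][:2]-pj[:2])@Rz(pj[2]);print("tcp in jig",t)
hp=proj(c,o["position"]+R@np.array([[0,0,.0438],[0,0,-.0442]]).T.T[0],1)/.64;print("axis foot px",hp,proj(c,o["position"]+R@np.array([0,0,-.0442]),1)/.64)
b=a.copy()
for P in(jig(pj),box(*pb,.07,.05,.012,.02)):cv2.polylines(b,[cv2.convexHull(np.round(proj(c,P,1)).astype(np.int32))],1,(0,0,255))
for z in(.0438,.01,-.0442):
    p=o["position"]+R@np.array([0,0,z]);r=.008 if z>0 else .009
    ring=p+np.array([[r*np.cos(k),r*np.sin(k),0] for k in np.linspace(0,6.28,24)])
    cv2.polylines(b,[np.round(proj(c,ring,1)).astype(np.int32)],1,(255,0,255))
cv2.imwrite("pics/chk3.png",cv2.resize(b[:320,150:380],(552,768))[:600*1,:])
E
```

```text
blank [0.5061 0.0218 0.519 ] 0.0204
[  175     0   165   157 24845]
jig [0.5234 0.0329 0.2857] 0.0176
blank in jig [-0.01972704 -0.00577441] 0.2333
[[ 0.0085  0.0266]
 [-0.0596  0.0105]
 [-0.048  -0.0382]
 [ 0.0201 -0.022 ]]
foot approx [0.42016819 0.0062332  0.09698484] tcp [0.41631149 0.00403306 0.13078484]
tcp in jig [-0.11088318  0.00248385]
axis foot px [[400.42722206 336.14431517]] [[402.00664824 464.68598064]]
```

View pics/chk3.png

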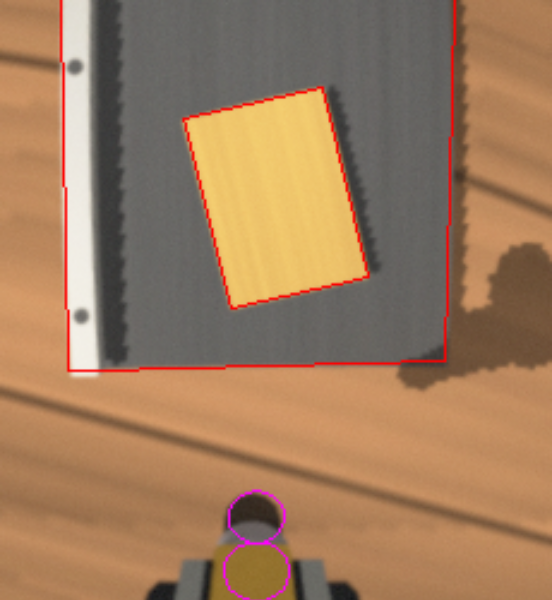

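Fits overlay tightly. In the jig frame the blank's centre is (-19.7,-5.8) mm, turned +0.233. I'll go to a point below its -y edge, just left of centre, and lower there.

In the tool's units: 0.091 m is 0.1213, 0.0725 m is 0.0967, -0.006 rad is -0.0076.

Call:
nudge_tcp(segments=[[0.01, [0.1213, 0.064, 0], [0, 0, -0.0076]], [0.01, [0.1213, 0.064, 0], [0, 0, -0.0076]], [0.01, [0.1213, 0.064, 0.0533], [0, 0, -0.0076]], [0.01, [0.1213, 0.064, 0.0967], [0, 0, -0.0076]], [0.01, [0.1213, 0.064, 0.0967], [0, 0, -0.0076]]])

```text
clock: 5.18
position: [0.5164, -0.0179, 0.0567]
tool_rot: [-3.141, 0.003, 0.283]
force: [-0.7, -0.3, -0.7]
grip_width: 0.0173
finger_force: 58.8
```

```bash
cat > f.py <<'E'
import sys; from workcell import bot, viewer, monitor; from h import *
n=int(sys.argv[1]) if len(sys.argv)>1 else 4
F=[];P=[]
for i in range(n):
    viewer.grab_frame("side"); o=monitor.observe(); F.append(o["force"]);P.append(o["position"])
J=np.array([.5234,.0329]);t=.2845;R=np.array([[np.cos(t),-np.sin(t)],[np.sin(t),np.cos(t)]])
F=np.array(F);P=np.mean(P,0)
print("t",round(o["clock"],2),"jig tcp mm",(((P[:2]-J)@R)*1e3).round(2),"z",P[2].round(4),"yaw",o["tool_rot"][2].round(4),"F jig",(F[:,:2]@R).mean(0).round(2),"Fz",F[:,2].mean().round(2),"sd",F.std(0).round(2))
E
python3 f.py 6; python3 look.py w4
```

```text
t 5.47 jig tcp mm [-20.17 -46.47] z 0.0586 yaw 0.2842 F jig [ 0.16 -0.09] Fz -0.46 sd [0.38 0.36 0.82]
[ 0.51727815 -0.01698576  0.05916078] [ 3.14138916e+00 -5.33691201e-04  2.84177939e-01] 0.003025496541711685
```

View pics/w4.png

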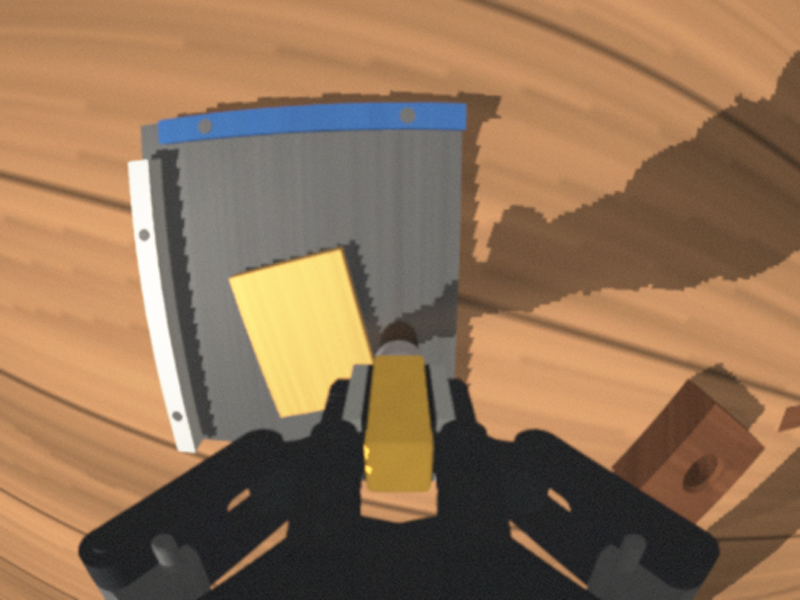

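The rod (≈(398,335)) stands just right of the blank's long edge with all fences in view. I'll start the +y push gently, in 4 mm rows.

In the tool's units: -0.018 m is -0.024, -0.016 m is -0.0213.

Call:
nudge_tcp(segments=[[0.01, [0, -0.0053, 0], [0, 0, 0]], [0.01, [0, -0.0107, 0], [0, 0, 0]], [0.01, [0, -0.016, 0], [0, 0, 0]], [0.01, [0, -0.0213, 0], [0, 0, 0]], [0.01, [0, -0.024, 0], [0, 0, 0]]])

```text
clock: 6.15
position: [0.512, 0.001, 0.0588]
tool_rot: [-3.142, -0.0, 0.285]
force: [0.3, -1.1, -0.1]
grip_width: 0.0173
finger_force: 58.8
```

```bash
python3 f.py 4
cat > bl.py <<'E'
import pickle; from h import *; from workcell import bot, viewer, monitor
o=monitor.observe();c=viewer.calibration("wrist"); a=viewer.grab_frame("wrist")
h=cv2.cvtColor(a,cv2.COLOR_BGR2HSV).astype(int); m=(h[...,0]>=15)&(h[...,0]<=32)&(h[...,1]>100)&(h[...,2]>150)
J=np.array([.5234,.0329]);t=.2845;R=np.array([[np.cos(t),-np.sin(t)],[np.sin(t),np.cos(t)]])
# top-face edge lines of the visible mask inside the jig; exclude the gripper by using only the visible part of the hull
import sys
x0=np.array([float(v) for v in sys.argv[1:4]])  # jig mm,mm,rad
best=None; P0=J+R@(x0[:2]/1e3)
vis=(h[...,2]>60)
# known-visible region: block/blank only, left of the pusher/finger and above the finger line
V=np.zeros(m.shape,bool); V[100:262,70:298]=1
V&=~((np.arange(512)[None,:]>205)&(np.arange(384)[:,None]>205)) 
k=4;M=cv2.resize((m&V).astype(np.uint8),None,fx=k,fy=k,interpolation=0);VV=cv2.resize(V.astype(np.uint8),None,fx=k,fy=k,interpolation=0)
def cost(p):
    q=hullmask(proj(c,box(*p,.07,.05,.012,.020),True),k,m.shape)&VV; return 1-(q&M).sum()/(q|M).sum()
for d in(-.1,0,.1):
    s=np.r_[P0,x0[2]+t+d]; s=np.array([s]+[s+e for e in np.diag([.006,.006,.08])])
    r=minimize(cost,s[0],method='Nelder-Mead',options=dict(initial_simplex=s,xatol=1e-5,fatol=1e-5))
    if best is None or r.fun<best.fun: best=r
p=best.x; print("blank jig mm",(((p[:2]-J)@R)*1e3).round(2),"rot",round(p[2]-t,4),"err",round(best.fun,4))
cv2.imwrite("pics/last.png",cv2.resize(a,(800,600),interpolation=cv2.INTER_CUBIC))
E
python3 bl.py -20 4 .2
```

```text
t 6.35 jig tcp mm [-19.96 -27.52] z 0.0588 yaw 0.2848 F jig [ 0.56 -0.13] Fz -0.61 sd [0.56 0.45 0.16]
blank jig mm [-20.55   7.89] rot 0.2191 err 0.0539
```

In the tool's units: -0.016 m is -0.0213, -0.012 m is -0.016.

Call:
nudge_tcp(segments=[[0.01, [0, -0.0053, 0], [0, 0, 0]], [0.01, [0, -0.0107, 0], [0, 0, 0]], [0.01, [0, -0.016, 0], [0, 0, 0]], [0.01, [0, -0.0213, 0], [0, 0, 0]], [0.01, [0, -0.0213, 0], [0, 0, 0]]])

```text
clock: 7.02
position: [0.5075, 0.0164, 0.0588]
tool_rot: [-3.141, -0.0, 0.285]
force: [-0.3, 0.1, 0.5]
grip_width: 0.0175
finger_force: 58.8
```

```bash
python3 f.py 4; python3 bl.py -21 23 .15
```

```text
t 7.22 jig tcp mm [-19.96 -11.76] z 0.0588 yaw 0.2846 F jig [0.01 0.19] Fz -0.49 sd [0.49 0.57 0.08]
blank jig mm [-19.99  24.35] rot 0.2018 err 0.0574
```

In the tool's units: -0.007 m is -0.0093, -0.006 m is -0.008.

Call:
nudge_tcp(segments=[[0.01, [0, -0.002, 0], [0, 0, 0]], [0.01, [0, -0.004, 0], [0, 0, 0]], [0.01, [0, -0.006, 0], [0, 0, 0]], [0.01, [0, -0.008, 0], [0, 0, 0]], [0.01, [0, -0.0093, 0], [0, 0, 0]]])

```text
clock: 7.9
position: [0.5054, 0.0226, 0.0588]
tool_rot: [3.141, 0.0, 0.285]
force: [0.1, -1.2, -0.1]
grip_width: 0.0173
finger_force: 58.7
```

```bash
python3 f.py 3; python3 bl.py -20 30 .1
```

```text
t 8.05 jig tcp mm [-20.02  -4.69] z 0.0588 yaw 0.2849 F jig [-0.36 -0.55] Fz -0.69 sd [0.34 0.43 0.68]
blank jig mm [-21.28  29.79] rot 0.1472 err 0.0674
```

Call:
nudge_tcp(segments=[[0.01, [0, -0.0013, 0], [0, 0, 0]], [0.01, [0, -0.0027, 0], [0, 0, 0]], [0.01, [0, -0.004, 0], [0, 0, 0]], [0.01, [0, -0.0053, 0], [0, 0, 0]], [0.01, [0, -0.006, 0], [0, 0, 0]]])

```text
clock: 8.72
position: [0.5041, 0.0267, 0.0588]
tool_rot: [3.141, 0.001, 0.285]
force: [-0.4, -5.9, -0.8]
grip_width: 0.0174
finger_force: 58.9
```

```bash
python3 f.py 3; python3 bl.py -20 33 .05
```

```text
t 8.88 jig tcp mm [-20.3   -0.55] z 0.0588 yaw 0.2845 F jig [-2.25 -4.5 ] Fz -0.58 sd [0.45 0.69 0.47]
blank jig mm [-24.39  32.79] rot 0.0425 err 0.0721
```

View pics/last.png

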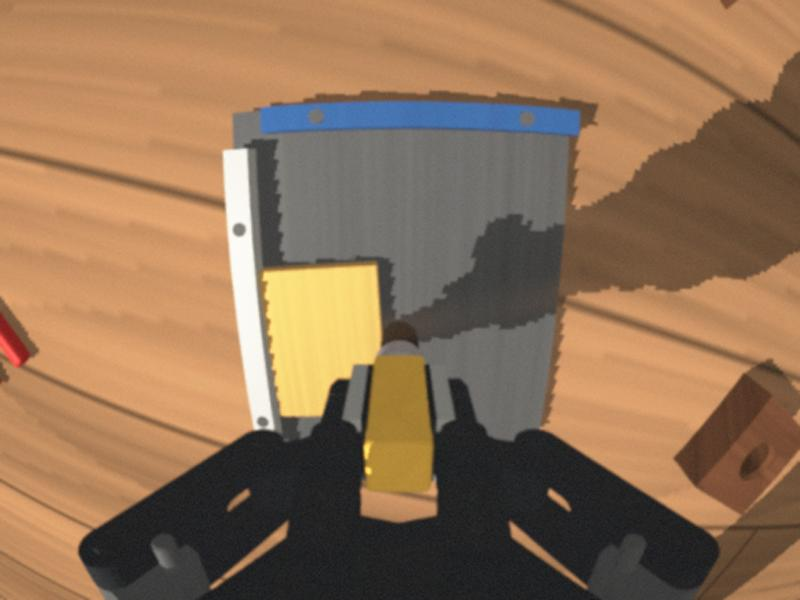

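The blank's long edge (column ≈265) lies along the silver fence, with the force rising. I'll press up to about 6 N in tiny steps.

In the tool's units: -0.0001 m is -0.0001, -0.00005 m is -0.0001.

Call:
nudge_tcp(segments=[[0.01, [0, -0.0001, 0], [0, 0, 0]], [0.01, [0, -0.0001, 0], [0, 0, 0]]], only="force")

```text
force: [-0.5, -5.2, 0.3]
finger_force: 58.9
```

```bash
python3 f.py 10
```

```text
t 9.68 jig tcp mm [-20.29  -0.47] z 0.0587 yaw 0.2845 F jig [-2.55 -5.04] Fz -0.16 sd [0.3  0.44 0.63]
```

In the tool's units: -0.00015 m is -0.0002, -0.0001 m is -0.0001.

Call:
nudge_tcp(segments=[[0.01, [-0.0001, -0.0001, 0], [0, 0, 0]], [0.01, [-0.0002, -0.0001, 0], [0, 0, 0]]], only="force")

```text
force: [-0.2, -5.4, -0.0]
finger_force: 58.9
```

```bash
python3 f.py 10
```

```text
t 10.43 jig tcp mm [-20.44  -0.38] z 0.0587 yaw 0.2845 F jig [-2.34 -5.19] Fz -0.32 sd [0.44 0.5  0.3 ]
```

In the tool's units: -0.0003 m is -0.0004, -0.00015 m is -0.0002.

Call:
nudge_tcp(segments=[[0.01, [-0.0002, -0.0001, 0], [0, 0, 0]], [0.01, [-0.0004, -0.0002, 0], [0, 0, 0]], [0.01, [-0.0004, -0.0002, 0], [0, 0, 0]]], only="force")

```text
force: [-2.0, -5.5, -0.5]
finger_force: 58.9
```

```bash
python3 f.py 10
```

```text
t 11.3 jig tcp mm [-20.76  -0.22] z 0.0587 yaw 0.2844 F jig [-2.45 -5.29] Fz -0.03 sd [0.53 0.57 0.31]
```

The force stays flat while the tool creeps. That looks like friction jamming the last bit of rotation because I'm pushing too near the pivot corner. I'll back off, shift left and press again.

Units first: shifts go in shares of 0.75 m and turns go in shares of 45 degrees. So -0.017 m is -0.0227, -0.008 m is -0.0107.

Call:
nudge_tcp(segments=[[0.01, [0, 0.004, 0], [0, 0, 0]], [0.01, [-0.0107, 0.0053, 0], [0, 0, 0]], [0.01, [-0.0227, 0.0053, 0], [0, 0, 0]], [0.01, [-0.0227, 0.0053, 0], [0, 0, 0]]], only="force")

```text
force: [0.7, -0.4, -0.9]
finger_force: 59.0
```

```bash
python3 f.py 4; python3 bl.py -24 33 .03
```

```text
t 12.0 jig tcp mm [-37.31  -3.83] z 0.0589 yaw 0.2849 F jig [-0.36 -0.22] Fz -0.5 sd [0.71 0.19 0.45]
blank jig mm [-24.19  33.11] rot 0.0309 err 0.0397
```

Call:
nudge_tcp(segments=[[0.01, [0, -0.0013, 0], [0, 0, 0]], [0.01, [0, -0.0027, 0], [0, 0, 0]], [0.01, [0, -0.004, 0], [0, 0, 0]], [0.01, [0, -0.0047, 0], [0, 0, 0]]], only="force")

```text
force: [-0.2, 0.2, -0.4]
finger_force: 59.0
```

```bash
python3 f.py 5
```

```text
t 12.8 jig tcp mm [-37.43  -0.37] z 0.0588 yaw 0.2848 F jig [-0.5 -0.1] Fz -0.73 sd [0.37 0.47 0.43]
```

In the tool's units: -0.0009 m is -0.0012, -0.0006 m is -0.0008.

Call:
nudge_tcp(segments=[[0.01, [0, -0.0004, 0], [0, 0, 0]], [0.01, [0, -0.0008, 0], [0, 0, 0]], [0.01, [0, -0.0012, 0], [0, 0, 0]]], only="force")

```text
force: [-0.1, -0.3, -0.4]
finger_force: 59.0
```

```bash
python3 f.py 3
```

```text
t 13.32 jig tcp mm [-37.5    0.46] z 0.0588 yaw 0.2847 F jig [-0.65 -1.37] Fz -0.71 sd [0.06 0.54 0.37]
```

Call:
nudge_tcp(segments=[[0.01, [0, -0.0003, 0], [0, 0, 0]], [0.01, [0, -0.0005, 0], [0, 0, 0]], [0.01, [0, -0.0007, 0], [0, 0, 0]]], only="force")

```text
force: [0.3, -4.1, -0.7]
finger_force: 58.9
```

```bash
python3 f.py 5
```

```text
t 13.95 jig tcp mm [-37.47   0.77] z 0.0588 yaw 0.2846 F jig [-0.45 -5.06] Fz -0.49 sd [0.33 0.45 0.4 ]
```

In the tool's units: -0.0001 m is -0.0001, -0.00005 m is -0.0001.

Call:
nudge_tcp(segments=[[0.01, [0, -0.0001, 0], [0, 0, 0]], [0.01, [0, -0.0001, 0], [0, 0, 0]]], only="force")

```text
force: [0.1, -4.9, 0.2]
finger_force: 58.9
```

```bash
python3 f.py 10;python3 bl.py -24 34 .0
```

```text
t 14.7 jig tcp mm [-37.48   0.84] z 0.0588 yaw 0.2846 F jig [-0.69 -5.35] Fz -0.65 sd [0.56 0.55 0.66]
blank jig mm [-23.61  33.56] rot -0.0054 err 0.0605
```

In the tool's units: -0.00008 m is -0.0001, -0.00006 m is -0.0001.

Call:
nudge_tcp(segments=[[0.01, [0, -0.0001, 0], [0, 0, 0]], [0.01, [0, -0.0001, 0], [0, 0, 0]], [0.01, [0, -0.0001, 0], [0, 0, 0]]], only="force")

```text
force: [0.4, -5.9, -0.8]
finger_force: 58.9
```

```bash
python3 f.py 8
```

```text
t 15.53 jig tcp mm [-37.47   0.86] z 0.0588 yaw 0.2845 F jig [-0.81 -5.95] Fz -0.43 sd [0.35 0.8  0.56]
```

Call:
nudge_tcp(segments=[[0.01, [0, 0.0067, 0], [0, 0, 0]], [0.01, [-0.0267, 0.0067, 0], [0, 0, 0]], [0.01, [-0.0567, 0.0067, 0], [0, 0, 0]], [0.01, [-0.0567, 0.0067, 0], [0, 0, 0]], [0.01, [-0.0567, -0.02, 0], [0, 0, 0]]])

```text
clock: 16.15
position: [0.443, 0.0256, 0.0589]
tool_rot: [3.142, -0.001, 0.283]
force: [0.7, 0.8, -0.4]
grip_width: 0.0182
finger_force: 59.0
```

Call:
nudge_tcp(segments=[[0.01, [0, -0.024, 0], [0, 0, 0]], [0.01, [0, -0.024, 0], [0, 0, 0]], [0.01, [0, -0.024, 0], [0, 0, 0]]])

```text
clock: 16.52
position: [0.4376, 0.043, 0.0588]
tool_rot: [3.142, -0.0, 0.285]
force: [0.4, 0.3, -0.4]
grip_width: 0.0173
finger_force: 59.1
```

```bash
python3 f.py 5;python3 look.py w5
```

```text
t 16.77 jig tcp mm [-79.82  33.61] z 0.0588 yaw 0.284 F jig [-0.06  0.25] Fz -0.51 sd [0.21 0.43 0.53]
[0.43721854 0.0428314  0.05878952] [ 3.14155921e+00 -7.42573624e-06  2.83999772e-01] 0.002044675084613079
```

View pics/w5.png

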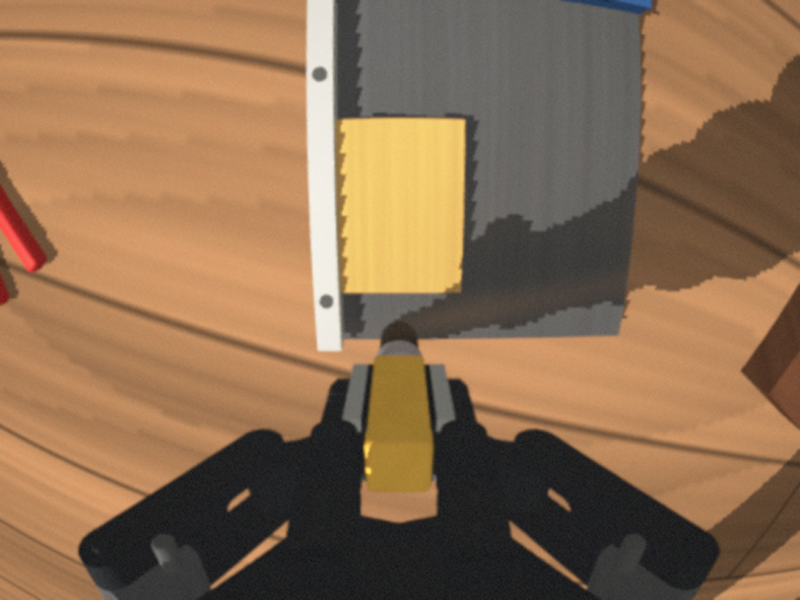

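The blank is flush along the silver fence (columns 336–462). The rod is centred on its short edge at column ≈398. I'll slide it along +x now.

In the tool's units: 0.03 m is 0.04, 0.024 m is 0.032.

Call:
nudge_tcp(segments=[[0.01, [0.008, 0, 0], [0, 0, 0]], [0.01, [0.016, 0, 0], [0, 0, 0]], [0.01, [0.024, 0, 0], [0, 0, 0]], [0.01, [0.032, 0, 0], [0, 0, 0]], [0.01, [0.04, 0, 0], [0, 0, 0]]], only="force")

```text
force: [-0.6, 0.3, -0.9]
finger_force: 59.1
```

```bash
python3 f.py 3
```

```text
t 17.6 jig tcp mm [-49.22  34.24] z 0.0588 yaw 0.2849 F jig [-0.14  0.11] Fz -0.8 sd [0.36 0.25 0.39]
```

Call:
nudge_tcp(segments=[[0.01, [0.008, 0, 0], [0, 0, 0]], [0.01, [0.016, 0, 0], [0, 0, 0]], [0.01, [0.0227, 0, 0], [0, 0, 0]], [0.01, [0.028, 0, 0], [0, 0, 0]], [0.01, [0.0333, 0, 0], [0, 0, 0]]], only="force")

```text
force: [-0.8, 0.1, 0.3]
finger_force: 59.1
```

```bash
python3 f.py 4;python3 bl.py 22 34 0
```

```text
t 18.43 jig tcp mm [-24.59  34.21] z 0.0588 yaw 0.2848 F jig [0.   0.18] Fz -0.51 sd [0.26 0.52 0.29]
blank jig mm [17.97 33.12] rot -0.0107 err 0.0654
```

In the tool's units: 0.013 m is 0.0173, 0.011 m is 0.0147.

Call:
nudge_tcp(segments=[[0.01, [0.0053, 0, 0], [0, 0, 0]], [0.01, [0.0107, 0, 0], [0, 0, 0]], [0.01, [0.0147, 0, 0], [0, 0, 0]], [0.01, [0.0173, 0, 0], [0, 0, 0]]], only="force")

```text
force: [-0.8, -0.2, -0.4]
finger_force: 59.1
```

```bash
python3 f.py 4
```

```text
t 19.18 jig tcp mm [-11.78  34.21] z 0.0588 yaw 0.2848 F jig [-0.5   0.19] Fz -0.17 sd [0.21 0.63 0.21]
```

Call:
nudge_tcp(segments=[[0.01, [0.0005, 0, 0], [0, 0, 0]], [0.01, [0.0011, 0, 0], [0, 0, 0]], [0.01, [0.0016, 0, 0], [0, 0, 0]], [0.01, [0.0021, 0, 0], [0, 0, 0]]], only="force")

```text
force: [-1.4, -1.2, -0.3]
finger_force: 59.1
```

```bash
python3 f.py 3
```

```text
t 19.82 jig tcp mm [-10.49  34.15] z 0.0588 yaw 0.2848 F jig [-1.35 -0.34] Fz 0.16 sd [0.36 0.46 0.57]
```

In the tool's units: 0.0003 m is 0.0004, 0.0002 m is 0.0003.

Call:
nudge_tcp(segments=[[0.01, [0.0001, 0, 0], [0, 0, 0]], [0.01, [0.0003, 0, 0], [0, 0, 0]], [0.01, [0.0004, 0, 0], [0, 0, 0]]], only="force")

```text
force: [-3.7, -0.8, 0.2]
finger_force: 59.2
```

```bash
python3 f.py 4
```

```text
t 20.4 jig tcp mm [-10.27  34.16] z 0.0587 yaw 0.2848 F jig [-3.62 -0.21] Fz 1.29 sd [0.24 0.3  0.27]
```

In the tool's units: 0.0002 m is 0.0003, 0.0001 m is 0.0001.

Call:
nudge_tcp(segments=[[0.01, [0.0001, 0, 0], [0, 0, 0]], [0.01, [0.0003, 0, 0], [0, 0, 0]], [0.01, [0.0003, 0, 0], [0, 0, 0]]], only="force")

```text
force: [-4.9, -1.5, 2.3]
finger_force: 59.3
```

```bash
python3 f.py 8;python3 bl.py 35 34 0
```

```text
t 21.18 jig tcp mm [-10.11  34.15] z 0.0587 yaw 0.2847 F jig [-4.94  0.18] Fz 1.27 sd [0.73 0.22 0.39]
blank jig mm [32.85 33.4 ] rot -0.0111 err 0.069
```

View pics/last.png

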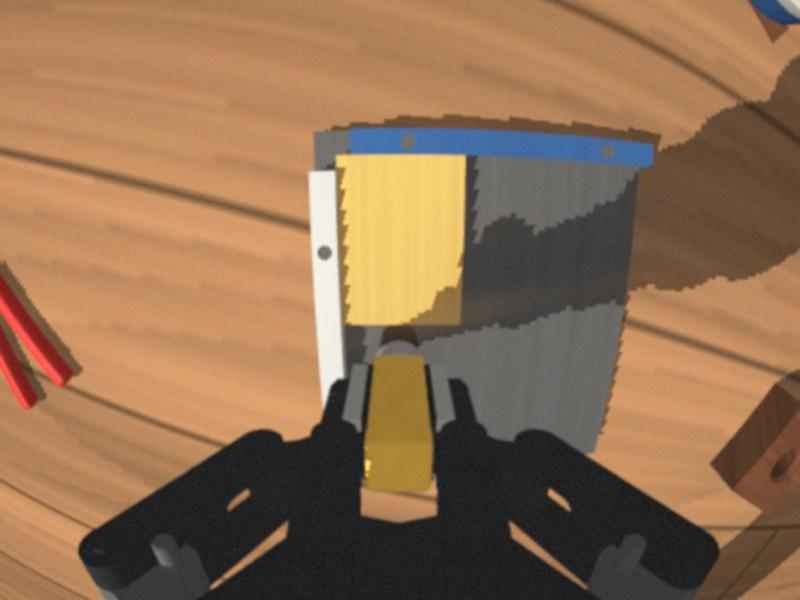

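The blank sits in the corner: short edge on blue (row ≈155) and long edge on silver (column ≈340). I'll finish the press to about 6 N, then back off and lift.

In the tool's units: 0.00012 m is 0.0002, 0.00006 m is 0.0001.

Call:
nudge_tcp(segments=[[0.01, [0.0001, 0, 0], [0, 0, 0]], [0.01, [0.0002, 0, 0], [0, 0, 0]], [0.01, [0.0002, 0, 0], [0, 0, 0]]], only="force")

```text
force: [-5.5, -1.2, 1.9]
finger_force: 59.3
```

```bash
python3 f.py 8
```

```text
t 22.0 jig tcp mm [-10.06  34.16] z 0.0587 yaw 0.2847 F jig [-5.39  0.34] Fz 1.83 sd [0.79 0.43 0.36]
```

Call:
nudge_tcp(segments=[[0.01, [-0.0067, 0, 0], [0, 0, 0]], [0.01, [-0.016, 0, 0], [0, 0, 0]], [0.01, [-0.016, 0, 0], [0, 0, 0]], [0.01, [-0.016, 0, -0.0533], [0, 0, 0]], [0.01, [-0.016, 0, -0.0973], [0, 0, 0]]])

```text
clock: 22.62
position: [0.4931, 0.0597, 0.133]
tool_rot: [-3.141, -0.0, 0.285]
force: [-0.2, -0.3, -0.3]
grip_width: 0.0175
finger_force: 59.0
```

Call:
nudge_tcp(segments=[[0.01, [0, 0, 0], [0, 0, 0]]])

```text
clock: 22.75
position: [0.4944, 0.0598, 0.1339]
tool_rot: [3.141, -0.004, 0.284]
force: [0.2, -0.5, -0.8]
grip_width: 0.0168
finger_force: 59.0
```

```bash
python3 - <<'E'
from workcell import bot, viewer, monitor; from h import *
o=monitor.observe();R=Ro.from_euler('xyz',o["tool_rot"]).as_matrix()
for p in((.4865,-.2075,.132),(.4865,-.2075,.0522)): print((R.T@(np.array(p)-o["position"])).round(4), "rz",-(-.281-o["tool_rot"][2]))
E
python3 bl.py 35 34 0
```

```text
[-0.0826  0.2544  0.0017] rz 0.5654475762492391
[-0.083   0.2543  0.0815] rz 0.5654475762492391
blank jig mm [32.21 33.8 ] rot 0.0029 err 0.0401
```

The blue press only averaged 5.4 N. There's time, so I'll touch again and bring it to 6 N.

In the tool's units: 0.073 m is 0.0973, 0.006 m is 0.008.

Call:
nudge_tcp(segments=[[0.01, [0, 0, 0.0533], [0, 0, 0]], [0.01, [0, 0, 0.0973], [0, 0, 0]], [0.01, [0, 0, 0.0973], [0, 0, 0]], [0.01, [0.008, 0, 0.0973], [0, 0, 0]], [0.01, [0.0127, 0, 0.0973], [0, 0, 0]]], only="pos|force")

```text
position: [0.5028, 0.0625, 0.0592]
force: [-0.5, -0.3, -0.4]
finger_force: 59.2
```

Call:
nudge_tcp(segments=[[0.01, [0.0011, 0, 0], [0, 0, 0]], [0.01, [0.0019, 0, 0], [0, 0, 0]], [0.01, [0.0025, 0, 0], [0, 0, 0]], [0.01, [0.0029, 0, 0], [0, 0, 0]], [0.01, [0.0032, 0, 0], [0, 0, 0]]], only="force")

```text
force: [-5.0, -2.0, 2.2]
finger_force: 59.3
```

```bash
python3 f.py 6
```

```text
t 24.35 jig tcp mm [-10.42  34.11] z 0.0587 yaw 0.2847 F jig [-5.84 -0.04] Fz 2.35 sd [0.44 0.33 0.3 ]
```

In the tool's units: 0.00002 m is 0.

Call:
nudge_tcp(segments=[[0.01, [0, 0, 0], [0, 0, 0]], [0.01, [0, 0, 0], [0, 0, 0]]], only="force")

```text
force: [-4.9, -1.5, 2.1]
finger_force: 59.3
```

```bash
python3 f.py 6
```

```text
t 24.9 jig tcp mm [-10.41  34.12] z 0.0587 yaw 0.2847 F jig [-5.3  -0.21] Fz 2.24 sd [0.44 0.5  0.55]
```

Call:
nudge_tcp(segments=[[0.01, [-0.0067, 0, 0], [0, 0, 0]], [0.01, [-0.016, 0, 0], [0, 0, 0]], [0.01, [-0.016, 0, 0], [0, 0, 0]], [0.01, [-0.016, 0, -0.0533], [0, 0, 0]], [0.01, [-0.016, 0, -0.0973], [0, 0, 0]]], only="clock|pos|force")

```text
clock: 25.52
position: [0.493, 0.0597, 0.133]
force: [-0.9, -0.1, -1.3]
finger_force: 59.0
```

Call:
nudge_tcp(segments=[[0.01, [0, 0, 0], [0, 0, 0]]], only="pos")

```text
position: [0.4943, 0.0598, 0.1339]
```

```bash
python3 - <<'E'
from workcell import bot, viewer, monitor; from h import *
o=monitor.observe();R=Ro.from_euler('xyz',o["tool_rot"]).as_matrix()
print((R.T@(np.array((.4867,-.2075,.132))-o["position"])).round(4), "rz",-(-.281-o["tool_rot"][2]))
E
python3 bl.py 35 34 0
```

```text
[-0.0823  0.2544  0.0017] rz 0.5655213524209645
blank jig mm [32.09 33.81] rot 0.0023 err 0.0433
```

In the tool's units: 0.2544 m is 0.3392, -0.0823 m is -0.1097, 0.5655 rad is 0.72.

Call:
nudge_tcp(segments=[[0.01, [-0.1097, 0.3392, 0], [0, 0, 0.72]], [0.01, [-0.1097, 0.3392, 0], [0, 0, 0.72]], [0.01, [-0.1097, 0.3392, 0], [0, 0, 0.72]], [0.01, [-0.1097, 0.3392, 0], [0, 0, 0.72]], [0.01, [-0.1097, 0.3392, 0], [0, 0, 0.72]]], only="clock|pos|rot")

```text
clock: 26.32
position: [0.4841, -0.2116, 0.1307]
tool_rot: [3.14, 0.001, -0.285]
```

Call:
nudge_tcp(segments=[[0.01, [0, 0, 0], [0, 0, 0]], [0.01, [0, 0, 0], [0, 0, 0]]], only="pos|rot")

```text
position: [0.4855, -0.2062, 0.1313]
tool_rot: [-3.141, 0.001, -0.279]
```

```bash
python3 look.py w6;python3 - <<'E'
from workcell import bot, viewer, monitor; from h import *
o=monitor.observe();R=Ro.from_euler('xyz',o["tool_rot"]).as_matrix()
print((R.T@(np.array((.4867,-.2075,.0522))-o["position"])).round(4), "rz",-(-.281-o["tool_rot"][2]))
E
```

```text
[ 0.48545724 -0.20616025  0.13126284] [-3.14101267e+00  8.70784648e-04 -2.79097074e-01] 0.00819693915160592
[0.0015 0.0012 0.0792] rz 0.0024672039809326973
```

View pics/w6.png

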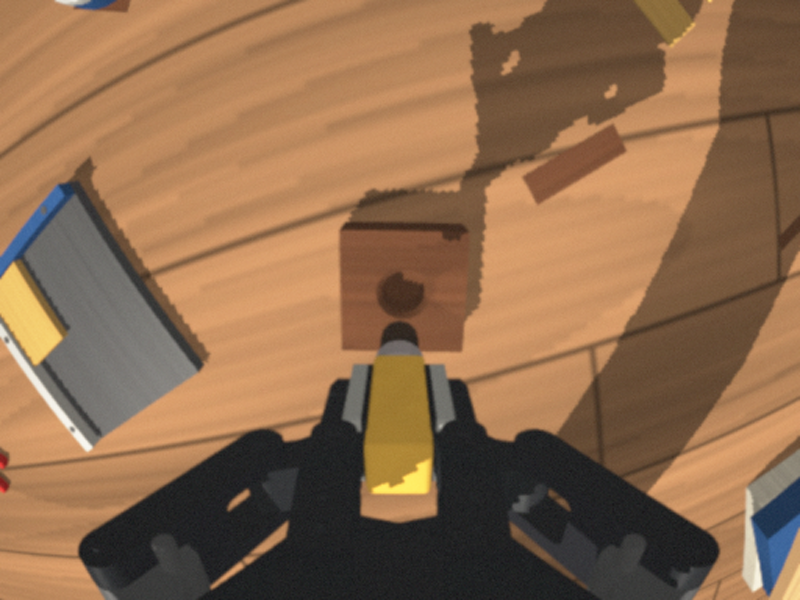

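The hole mouth is at ≈(401,293), and the rod is directly behind it, ready to go in. I'll check that numerically before lowering.

In the tool's units: 0.05 m is 0.0667, 0.04 m is 0.0533.

```bash
python3 - <<'E'
import pickle; from h import *
o,c,a=pickle.load(open("w6.pkl","rb"))
print(hit(c,401*.64,293*.64,.03,1), [hit(c,u*.64,351*.64,.03,1).round(4) for u in(342,462)])
R=Ro.from_euler('xyz',o["tool_rot"]).as_matrix()
print((proj(c,o["position"]+R@np.array([0,0,.0438]),1)/.64))
E
```

```text
[ 0.48596878 -0.20733223  0.03      ] [array([ 0.4614, -0.1647,  0.03  ]), array([ 0.4421, -0.2317,  0.03  ])]
[[399.39996781 335.35839936]]
```

Call:
nudge_tcp(segments=[[0.01, [0.0017, 0.0013, 0], [0, 0, 0]], [0.01, [0.0017, 0.0013, 0.0267], [0, 0, 0]], [0.01, [0.0017, 0.0013, 0.0533], [0, 0, 0]], [0.01, [0.0017, 0.0013, 0.0667], [0, 0, 0]], [0.01, [0.0017, 0.0013, 0.0667], [0, 0, 0]]], only="pos|force")

```text
position: [0.4862, -0.2086, 0.0815]
force: [0.9, -0.4, -0.8]
finger_force: 59.1
```

In the tool's units: 0.028 m is 0.0373, -0.0008 m is -0.0011.

Call:
nudge_tcp(segments=[[0.01, [0, -0.0011, 0.0067], [0, 0, 0]], [0.01, [0, -0.0011, 0.016], [0, 0, 0]], [0.01, [0, -0.0011, 0.0267], [0, 0, 0]], [0.01, [0, -0.0011, 0.0347], [0, 0, 0]], [0.01, [0, -0.0011, 0.0373], [0, 0, 0]]], only="pos|force")

```text
position: [0.4863, -0.2082, 0.0533]
force: [0.0, 0.4, -1.2]
finger_force: 59.1
```

Call:
nudge_tcp(segments=[[0.01, [0, 0, 0.0007], [0, 0, 0]], [0.01, [0, 0, 0.0013], [0, 0, 0]], [0.01, [0, 0, 0.0013], [0, 0, 0]]], only="pos|force")

```text
position: [0.4866, -0.2083, 0.0529]
force: [-0.0, -0.7, -1.2]
finger_force: 59.1
```

```bash
python3 f.py 3
```

```text
t 28.4 jig tcp mm [-102.99 -221.15] z 0.0529 yaw -0.2807 F jig [-0.3  -0.13] Fz -0.65 sd [0.11 0.46 0.58]
```

In the tool's units: 0.0008 m is 0.0011, 0.0004 m is 0.0005.

Call:
nudge_tcp(segments=[[0.01, [0, 0, 0.0005], [0, 0, 0]], [0.01, [0, 0, 0.0011], [0, 0, 0]], [0.01, [0, 0, 0.0011], [0, 0, 0]]], only="pos|force")

```text
position: [0.4865, -0.2083, 0.052]
force: [-0.3, 0.2, -0.4]
finger_force: 59.1
```

```bash
python3 f.py 3
```

```text
t 28.93 jig tcp mm [-103.04 -221.11] z 0.052 yaw -0.2808 F jig [ 0.02 -0.03] Fz -0.83 sd [0.33 0.4  0.64]
```

Call:
nudge_tcp(segments=[[0.03, [0, 0, 0], [0, 0, 0]], [0.085, [0, 0, 0], [0, 0, 0]], [0.085, [0, 0, 0], [0, 0, 0]], [0.085, [0, 0, 0], [0, 0, 0]], [0.085, [0, 0, 0], [0, 0, 0]]])

```text
clock: 29.55
position: [0.4866, -0.2083, 0.052]
tool_rot: [-3.142, -0.0, -0.281]
force: [-0.6, 0.4, 0.2]
grip_width: 0.0853
finger_force: 0.0
```

Call:
nudge_tcp(segments=[[0.085, [0, 0, -0.0133], [0, 0, 0]], [0.085, [0, 0, -0.0667], [0, 0, 0]], [0.085, [0, 0, -0.1333], [0, 0, 0]], [0.085, [0, 0, -0.16], [0, 0, 0]], [0.085, [0, 0, -0.16], [0, 0, 0]]])

```text
clock: 30.18
position: [0.4873, -0.2085, 0.174]
tool_rot: [3.142, -0.003, -0.281]
force: [0.9, -0.4, -1.0]
grip_width: 0.0851
finger_force: 0.0
```

```bash
python3 look.py w7
```

```text
[ 0.48728446 -0.20853586  0.17401054] [ 3.14151174 -0.00330897 -0.28088677] 0.04569233774492906
```

View pics/w7.png

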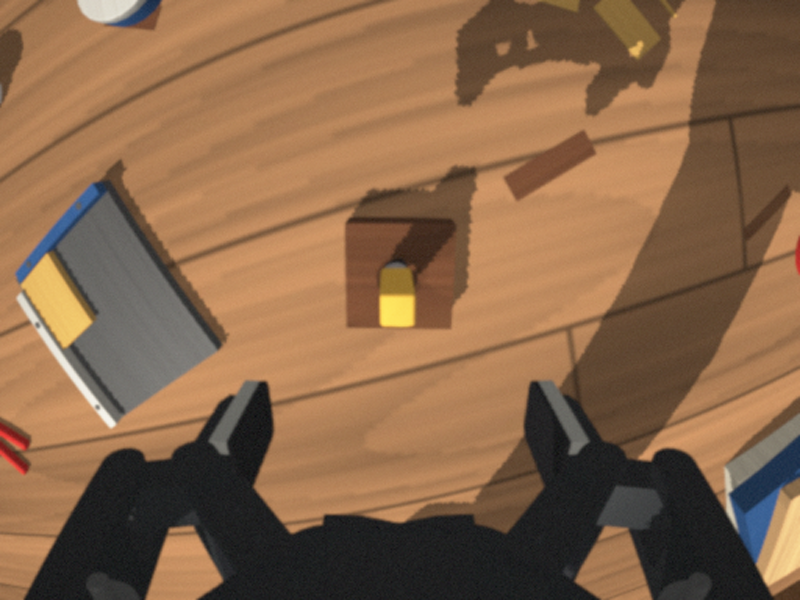

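The pusher stands upright in its hole at ≈(397,300) with the gripper clear. The blank sits in the jig corner at ≈(58,300). Handing in.

```bash
python3 -c "
from workcell import bot, viewer, monitor;print(bot.job_done())"
```

```text
the job is handed in; nothing more can be done
None
```

Job handed in at about 30 s: the blank sits in the jig corner after being pressed home on the silver fence (about 5.9 N), then the blue (about 5.3–5.8 N), highest averaged push reading about 6 N; the pusher is upright in its stand and released, and the jar, tin and pliers were left alone.

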